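Seat the caps along a vial carousel

TASK

The six black snap caps on the vials of the round tray still sit loose: with the closed fingertips follow the curved row in one pass, starting at the vial beside the tab on the tray's rim, and gently press each cap fully down, one after another along the row. Stay low over the row, with the fingertips no more than about 2 cm above the caps, from the first cap until the last is down. Do not lift, tip or push the tray out of its place, and leave the jar, tape roll and beaker alone.

Things in the scene. Friction and masses are not known exactly. Their poses are not given: they have to be found in the camera images.
- carousel: round two-tier aluminium vial tray, 184 mm across, loose on the worktop on small rubber feet, 1.5 kg; origin at the centre of its underside, z up. Upper plate's top 28 mm above the origin. Centre hub 28 mm across, rising to 44 mm. Twelve places, 30 degrees apart, on a circle of 70 mm radius; six neighbouring ones hold a glass vial with a black cap, the other six are empty, flat grey sockets
- tab (a point): top of the tray's index tab, a flat aluminium tongue 26 mm wide that sticks out 26 mm from the rim of the upper plate; the point lies 108 mm from the tray's axis, 28 mm up, in the radial direction of the first vial (cap1)
- cap1_top (a point): centre of the flat top of cap 1 of 6, counted along the row from the vial beside the index tab, counter-clockwise seen from above (caps all alike: round, black, 18 mm across, 11 mm high; neighbours 36 mm apart centre to centre). The top is 50 mm above the worktop when fully down, up to 56 mm when loose
- cap2_top (a point): centre of the flat top of cap 2 of 6, counted along the row from the vial beside the index tab, counter-clockwise seen from above (caps all alike: round, black, 18 mm across, 11 mm high; neighbours 36 mm apart centre to centre). The top is 50 mm above the worktop when fully down, up to 56 mm when loose
- cap3_top (a point): centre of the flat top of cap 3 of 6, counted along the row from the vial beside the index tab, counter-clockwise seen from above (caps all alike: round, black, 18 mm across, 11 mm high; neighbours 36 mm apart centre to centre). The top is 50 mm above the worktop when fully down, up to 56 mm when loose
- cap4_top (a point): centre of the flat top of cap 4 of 6, counted along the row from the vial beside the index tab, counter-clockwise seen from above (caps all alike: round, black, 18 mm across, 11 mm high; neighbours 36 mm apart centre to centre). The top is 50 mm above the worktop when fully down, up to 56 mm when loose
- cap5_top (a point): centre of the flat top of cap 5 of 6, counted along the row from the vial beside the index tab, counter-clockwise seen from above (caps all alike: round, black, 18 mm across, 11 mm high; neighbours 36 mm apart centre to centre). The top is 50 mm above the worktop when fully down, up to 56 mm when loose
- cap6_top (a point): centre of the flat top of cap 6 of 6, counted along the row from the vial beside the index tab, counter-clockwise seen from above (caps all alike: round, black, 18 mm across, 11 mm high; neighbours 36 mm apart centre to centre). The top is 50 mm above the worktop when fully down, up to 56 mm when loose
- cap1 (a joint): how far cap 1 is pressed down, m: starts at 0 to 0.0015, fully down against a firm stop at 0.006; friction of about 3 N, no spring: it stays where it is left
- cap2 (a joint): how far cap 2 is pressed down, m: starts at 0 to 0.0015, fully down against a firm stop at 0.006; friction of about 3 N, no spring: it stays where it is left
- cap3 (a joint): how far cap 3 is pressed down, m: starts at 0 to 0.0015, fully down against a firm stop at 0.006; friction of about 3 N, no spring: it stays where it is left
- cap4 (a joint): how far cap 4 is pressed down, m: starts at 0 to 0.0015, fully down against a firm stop at 0.006; friction of about 3 N, no spring: it stays where it is left
- cap5 (a joint): how far cap 5 is pressed down, m: starts at 0 to 0.0015, fully down against a firm stop at 0.006; friction of about 3 N, no spring: it stays where it is left
- cap6 (a joint): how far cap 6 is pressed down, m: starts at 0 to 0.0015, fully down against a firm stop at 0.006; friction of about 3 N, no spring: it stays where it is left
- jar: white screw-top plastic jar, 52 mm across, 67 mm high; a bystander, not to be disturbed; origin at the centre of its underside
- tape: roll of tape lying flat, 60 mm across, 19 mm high; a bystander, not to be disturbed; origin at the centre of its underside
- beaker: clear beaker, 54 mm across, 68 mm high; a bystander, not to be disturbed; origin at the centre of its underside
Mind the look-alikes: they are no part of the job. What is shaped like the carousel but orange is not meant.

How it is judged:
By the outcome, as a careful person would: the job done as asked, in the order asked, and still so for the second after the job is handed in, with the robot touching nothing.
It also fails if it takes over 48 s, if anything falls off the work surface, if the arm or the gripper's body presses on something with over 40 N, if the wrist force passes 120 N, or if a joint passes its speed limit or range.

ROBOT

A 6-joint arm with a two-finger parallel gripper is mounted at the origin on a cart in front of the work surface, level with it; the furniture and walls round the work are solid. World frame = base frame: x ahead of the robot, y to its left, z up, the work surface at z = 0. Lengths are in mm, angles in rad, forces in N, time in s.
With the tool pointing down it reaches from about 425 to 1125 mm from the base axis. Payload 14.9 kg.
Tool frame: the origin (TCP) lies midway between the tips of the shut fingers; the grasp point (between the pads) lies arm.tcp_to_grasp behind it (arm.tcp_to_grasp is the distance from the TCP to the grasp point, in mm); x points along the fingers, y is the direction in which the jaws open and shut, and the axes are right-handed (so a half turn about x gives the same grasp; the last joint's range is limited). The gripper opens to 91 mm and grips with 3 to 60 N. Pads are 32 mm wide; open, the fingers measure 118 mm over their backs; the gripper's body (76 mm by 178 mm) begins 60 mm behind the grasp point.
Start: joints at [-1.162, 0.379, 1.734, -0, 1.028, -0.033], TCP at [299.295, -632.804, 213.932] pointing down, gripper open.
Joint ranges: [-2.77, 2.77], [-0.74, 2.19], [0, 2.66], [-1.06, 4.2], [0.31, 2.87], [-3.08, 3.08]. Speed limits (rad/s): [1.89, 1.89, 2.39, 3.14, 3.14, 3.14].

INTERFACE

Orientations are given as a unit quaternion [w, x, y, z].
In Python, from workcell import arm, vision gives the robot as it stands.
- The arm moves only by the shell command python3 -m pendant 'ROWS' [FORCE]. ROWS is text: rows parted by semicolons, each of 7 numbers parted by spaces: the turn, a rotation vector about the world's x, y, z in rad, then the shift along the world's x, y, z in mm, then the closure, from 0 (fully open) to 1 (shut). A call has 1 to 10 rows; each row shifts and turns the commanded pose from where the row before left it; what a row does not reach is not made up. A row lasts 1/12 s, in which the tool goes at most 41.7 mm and 7.16 degrees, less where a joint would pass 70% of its speed; a pose out of reach is approached as far as the arm can. A call is refused whole if a number of a shift passes 41.7 or a number of a turn 0.125, either way. A call with a gripper value outside its range is refused whole. The fingers move at their own pace and stop on an object; FORCE is the grip in N (left out, the last holds). Time passes only in rows, so rows that do not move let the fingers close. It gives the time, the measured TCP pose, the force and the opening at its end, in the units of the state.
- arm.sense(): the state, without advancing time (a new reading comes with each control period).
- vision.snapshot(name): name is "side" or "top"; returns the picture (400x640x3 uint8, red, green, blue); there is no depth.
- vision.calibration(name): a dict with "vfov" (degrees; the focal length in pixels is half the picture's height over the tangent of half this angle, whatever the lens; pixels are square), "cx", "cy" (the principal point, pixels), "rvec" (rotation vector, rad) and "tvec" (3), from world to camera coordinates, as OpenCV has them. Camera axes: x right, y down, z forward; pixel columns grow to the right and rows downward; lengths in mm; the calibration is good to about 2 mm. A picture is of the moment at which its call begins. calibration takes no time and is no camera call.
- arm.finish_job(): hands the job in, once; it reports no verdict.
The state is a dict: "t": time; "q": joint angles; "joint_vel": joint speeds; "tau": joint torques, N m; "ee_pos": TCP position; "tcp_rot": TCP orientation; "ft_force": force on the tool from outside, world axes, zero at the start; "ft_torque": the same for the moment, N m; "opening": opening from 0.0 (shut) to 1.0 (fully open).
Only numpy, scipy, OpenCV 4.12 (cv2) and the standard library are available. Lean on these libraries where they do the work, as an engineer would, in place of code of your own. Each camera call takes 0.05 s, during which the arm holds its last target. There are 200 camera calls.

## Working session

There is one attempt and no reset: what is moved stays moved. The work goes in short steps, Python scripts to look and compute and a shell command to move; the robot and the scene stay as the last step left them, time stands still between calls to the robot, and variables do not carry over. Pictures are saved under pics/ and viewed, about 8 in all and at most 12, crops included, and the job is handed in when it is done.

```bash
mkdir -p pics
python3 - <<'E'
from workcell import arm, vision
import cv2
for n in("top","side"):
    cv2.imwrite(f"pics/{n}0.png",vision.snapshot(n)[:,:,::-1]); print(vision.calibration(n))
s=arm.sense();print(s['t'],s['ee_pos'],s['tcp_rot'],s['ft_force'],s['opening'],arm.tcp_to_grasp)
E
```

```text
{'vfov': 51.90598135250246, 'cx': 322.3709639051777, 'cy': 198.84285343679898, 'rvec': array([ 2.1519532 , -2.13141096,  0.21863385]), 'tvec': array([-113.81499822,  577.91161292,  965.56802372])}
{'vfov': 56.09117542640527, 'cx': 319.1767382669152, 'cy': 199.43270511346253, 'rvec': array([ 0.38386817, -2.77023651,  1.22433652]), 'tvec': array([ 500.33838118,  220.29202072, 1053.97765323])}
0.1 [ 299.13355529 -632.45876447  213.34098432] [-0.15457757 -0.68984962 -0.15528786  0.68999924] [0.62993846 0.32751978 0.13343785] 1.0020321501042468 18.8
```

View pics/top0.png

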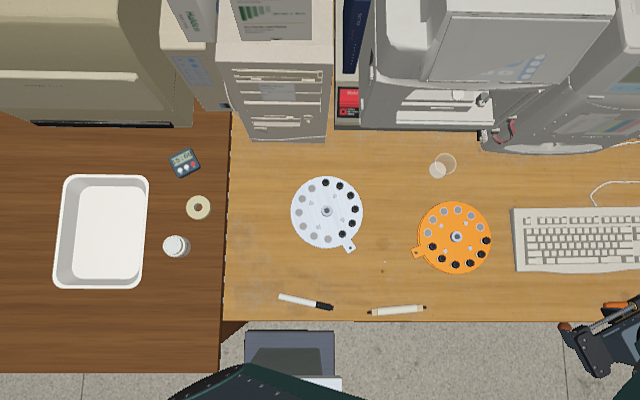

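View pics/side0.png

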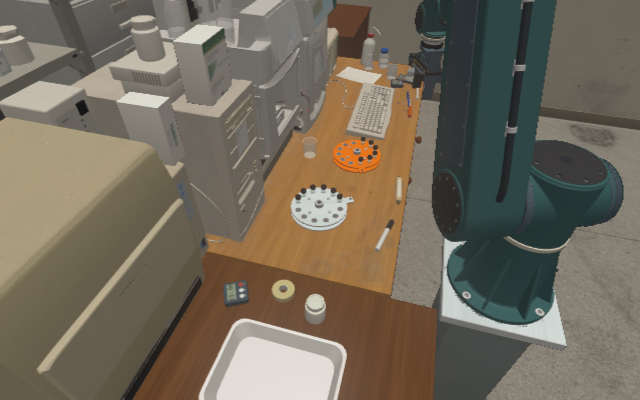

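The top view shows the silver tray centred near (327,212), with its tab at (349,246) and caps from (343,234), cap 1, anticlockwise to (325,182), cap 6. The orange look-alike is at (456,237). The side view agrees.

```bash
cat > h.py <<'E'
import numpy as np, cv2
from workcell import arm, vision
def K(c):
    f=200/np.tan(np.radians(c['vfov']/2)); return np.array([[f,0,c['cx']],[0,f,c['cy']],[0,0,1]])
def cast(n,uv,z):
    c=vision.calibration(n);R=cv2.Rodrigues(c['rvec'])[0];C=-R.T@c['tvec']
    uv=np.c_[np.atleast_2d(uv),np.ones(len(np.atleast_2d(uv)))]
    d=(R.T@np.linalg.inv(K(c))@uv.T).T
    return C+d*((z-C[2])/d[:,2])[:,None]
def proj(n,P):
    c=vision.calibration(n);return cv2.projectPoints(np.float64(P),c['rvec'],c['tvec'],K(c),None)[0][:,0]
def blobs(im,x0,y0,x1,y1,thr=75):
    m=(im[y0:y1,x0:x1].max(2)<thr).astype(np.uint8)
    n,l,s,c=cv2.connectedComponentsWithStats(m)
    return [(c[i]+[x0,y0],s[i,4]) for i in range(1,n) if s[i,4]>=12]
def circ(P):
    from scipy.optimize import least_squares
    # six places 30 deg apart, radius 70: centre and phase
    a=np.radians(30)*np.arange(6)
    r=lambda p:(np.c_[p[0]+70*np.cos(p[2]+a),p[1]+70*np.sin(p[2]+a)]-P[:,:2]).ravel()
    c0=P[:,:2].mean(0); t=np.arctan2(*(P[0,:2]-P[5,:2])[::-1])-np.radians(0)
    best=min((least_squares(r,[*c0,t0]) for t0 in np.arange(0,6.3,.7)),key=lambda s:s.cost)
    p=best.x;return p,np.c_[p[0]+70*np.cos(p[2]+a),p[1]+70*np.sin(p[2]+a)],np.sqrt(best.cost*2/6)
E
python3 - <<'E'
from h import *
np.set_printoptions(precision=1,suppress=True)
for n,b,z in(("top",(285,170,368,255),52),("side",(285,178,360,235),51)):
    im=cv2.imread(f"pics/{n}0.png"); B=blobs(im,*b)
    for c,a in B: print(n,c,a,cast(n,c,z)[0])
    if len(B)>=6:
        B=sorted(B,key=lambda t:-t[1])[:6]
        P=np.array([cast(n,c,z)[0] for c,a in B])
        # order along the row: cap1 (top view lower right) has the smallest x
        cen=P[:,:2].mean(0); P=P[np.argsort(P[:,0])]
        print(circ(P))
w=cv2.imread("pics/top0.png")
print("hub",cast("top",(327,211.5),44),"tab",cast("top",(349,246),28),"orange",cast("top",(456,237),28))
i=cv2.imread("pics/top0.png")[160:270,270:510]; cv2.imwrite("pics/c1.png",cv2.resize(i,None,fx=3.3,fy=3.3,interpolation=2))
E
```

```text
top [325.  182.3] 32 [ 621.  -114.6   52. ]
top [339.4 185.5] 31 [ 613.6 -150.6   52. ]
top [350.1 194.9] 31 [ 590.  -177.2   52. ]
top [354.5 208.6] 31 [ 555.5 -188.    52. ]
top [351.6 222.9] 31 [ 519.8 -180.6   52. ]
top [341.7 233.5] 28 [ 493.6 -156.1   52. ]
(array([ 551.7, -118.3,    3.7]), array([[ 492.9, -156.4],
       [ 519.8, -180.6],
       [ 555.3, -188.2],
       [ 589.7, -177.1],
       [ 614. , -150.2],
       [ 621.6, -114.7]]), np.float64(0.483983164142726))
side [312.3 186.5] 14 [ 590.9 -173.2   51. ]
side [323.3 186.5] 14 [ 555.8 -183.7   51. ]
side [302.9 190.4] 16 [ 615.1 -145.5   51. ]
side [332.8 190.1] 16 [ 521.2 -175.2   51. ]
side [297.5 196.8] 18 [ 622.5 -110.6   51. ]
side [339.1 195.9] 18 [ 494.5 -152.8   51. ]
(array([ 552.8, -114. ,    3.7]), array([[ 494. , -152. ],
       [ 520.9, -176.3],
       [ 556.3, -183.9],
       [ 590.8, -172.7],
       [ 615.1, -145.8],
       [ 622.7, -110.4]]), np.float64(0.7010649594064187))
hub [[ 548.7 -120.2   44. ]] tab [[ 464.8 -176.2   28. ]] orange [[ 489.8 -446.6   28. ]]
```

View pics/c1.png

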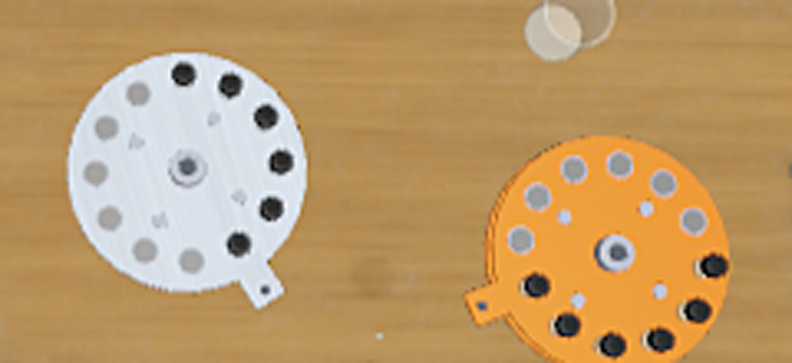

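```bash
python3 - <<'E'
from h import *
from scipy.spatial.transform import Rotation as R
np.set_printoptions(precision=2,suppress=True)
q=arm.sense()['tcp_rot'];print(R.from_quat([*q[1:],q[0]]).as_matrix())
print(cast("top",[(245,140),(325,140),(443,165)],0))
E
python3 -m pendant '0 0 0 14 34 0 1;0 0 0 14 34 0 1;0 0 0 14 34 0 1;0 0 0 14 34 0 1;0 0 0 14 34 0 1;0 0 0 14 34 0 1;0 0 0 14 34 0 1;0 0 0 14 34 0 1;0 0 0 14 34 0 1;0 0 0 14 34 0 1' 20
```

```text
[[-0.    0.43 -0.9 ]
 [ 0.   -0.9  -0.43]
 [-1.   -0.   -0.  ]]
[[ 744.88   97.41    0.  ]
 [ 748.38 -115.59    0.  ]
 [ 684.   -431.15    0.  ]]
t: 0.93
ee_pos: [439.4, -291.0, 213.8]
tcp_rot: [-0.155, -0.69, -0.155, 0.69]
ft_force: [1.1, 0.3, 0.4]
opening: 0.301
```

```bash
python3 -m pendant '0 0 0 13.5 34 -15 1;0 0 0 13.5 34 -15 1;0 0 0 13.5 34 -15 1;0 0 0 13.5 34 -15 1;0 0 0 0 0 -25 1;0 0 0 0 0 -25 1;0 0 0 0 0 -15 1;0 0 0 0 0 0 1;0 0 0 0 0 0 1;0 0 0 0 0 0 1'
python3 - <<'E'
from h import *
s=arm.sense();print(s['ee_pos'],s['ft_force'])
for n,(x,y) in(("top",(285,170)),("side",(250,120))):
    im=vision.snapshot(n)[:,:,::-1].copy(); im=cv2.resize(im[y:y+110,x-20:x+130] if n=="top" else im[y:y+130,x:x+140],None,fx=4,fy=4,interpolation=2)
    cv2.imwrite(f"pics/{n}1.png",im)
print(proj("side",[s['ee_pos']]),proj("top",[s['ee_pos']]))
a=cv2.imread("pics/side1.png");print(a.shape)
E
```

```text
t: 1.77
ee_pos: [493.8, -157.1, 89.8]
tcp_rot: [0.155, 0.69, 0.155, -0.69]
ft_force: [1.1, -0.1, 0.7]
opening: 0.004
[ 493.77375174 -157.10995019   89.81341528] [ 1.10786106 -0.12337404  0.67319583]
[[340.30841681 186.05554684]] [[343.28892906 231.9372001 ]]
(520, 560, 3)
```

View pics/side1.png

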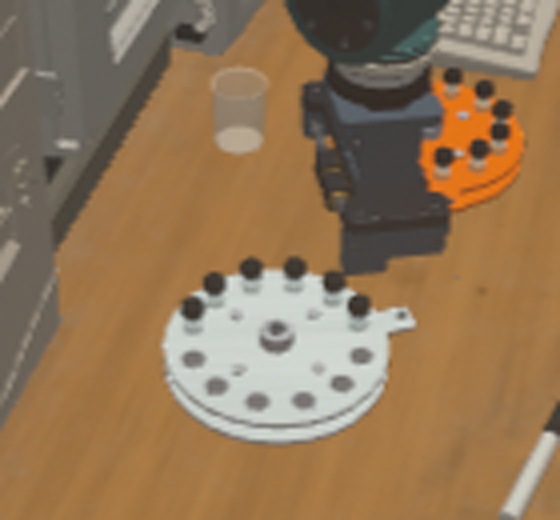

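```bash
python3 -m pendant '0 0 0 0 2 -10 1;0 0 0 0 0 -10 1;0 0 0 0 0 -4 1;0 0 0 0 0 0 1;0 0 0 0 0 0 1'
python3 - <<'E'
from h import *
p=arm.sense()['ee_pos'];print(p,proj("side",[p]),proj("top",[p]))
im=vision.snapshot("side")[:,:,::-1][150:222,285:375]
t=vision.snapshot("top")[:,:,::-1][165:265,285:385]
im=cv2.convertScaleAbs(cv2.resize(im,(450*1,360)),alpha=1.8,beta=10);t=cv2.convertScaleAbs(cv2.resize(t,(350,350)),alpha=1.5)
im=cv2.resize(im,(450,360));o=np.zeros((360,800,3),np.uint8);o[:,:450]=im;o[:350,450:]=t
cv2.imwrite("pics/s2.png",o)
E
```

```text
t: 2.28
ee_pos: [493.0, -154.7, 64.4]
tcp_rot: [-0.155, -0.69, -0.155, 0.69]
ft_force: [0.6, 0.7, 0.3]
opening: 0.007
[ 492.96992127 -154.6925393    64.41592072] [[339.92474899 192.56748239]] [[341.46659922 233.26594298]]
```

View pics/s2.png

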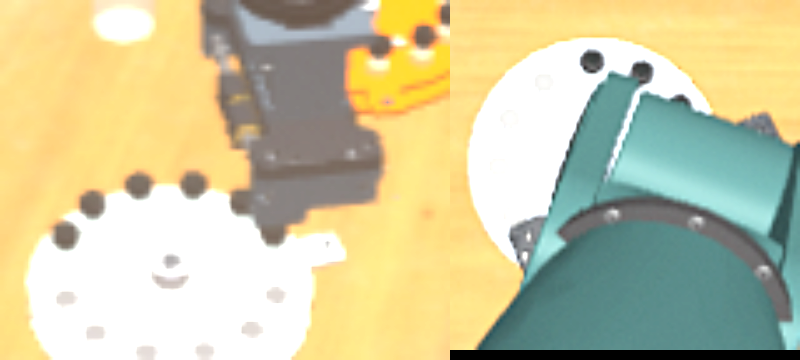

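Side crop: the shut tip (about 278,220 in the crop) is right above cap 1 (273,233). I'll start pressing.

```bash
python3 -m pendant '0 0 0 0.5 0 -3 1;0 0 0 0 0 -3 1;0 0 0 0 0 -2 1;0 0 0 0 0 -2 1;0 0 0 0 0 0 1';python3 -m pendant '0 0 0 0 0 -1 1;0 0 0 0 0 -1 1;0 0 0 0 0 -0.7 1;0 0 0 0 0 0 1;0 0 0 0 0 0 1'
```

```text
t: 2.8
ee_pos: [493.7, -154.8, 54.6]
tcp_rot: [-0.155, -0.69, -0.155, 0.69]
ft_force: [0.7, -0.3, -0.0]
opening: 0.006
t: 3.22
ee_pos: [493.8, -154.8, 52.2]
tcp_rot: [0.155, 0.69, 0.155, -0.69]
ft_force: [0.4, -0.5, 0.6]
opening: 0.006
```

```bash
python3 -m pendant '0 0 0 0 0 -0.6 1;0 0 0 0 0 -0.6 1;0 0 0 0 0 0 1';python3 -m pendant '0 0 0 0 0 -0.5 1;0 0 0 0 0 -0.5 1;0 0 0 0 0 0 1'
```

```text
t: 3.47
ee_pos: [493.8, -154.8, 51.0]
tcp_rot: [0.155, 0.69, 0.155, -0.69]
ft_force: [-0.1, -0.4, 1.7]
opening: 0.007
t: 3.72
ee_pos: [493.8, -154.8, 50.2]
tcp_rot: [-0.155, -0.69, -0.155, 0.69]
ft_force: [-1.6, 1.3, 6.1]
opening: 0.004
```

```bash
python3 -m pendant '0 0 0 0 0 -0.4 1;0 0 0 0 0 0 1;0 0 0 0 0 0 1'
python3 - <<'E'
from h import *
print(arm.sense()['ft_torque'])
im=vision.snapshot("side")[:,:,::-1][150:222,285:375]
cv2.imwrite("pics/s3.png",cv2.convertScaleAbs(cv2.resize(im,(720,576),interpolation=2),alpha=1.6,beta=10))
E
```

```text
t: 3.97
ee_pos: [493.9, -154.8, 50.1]
tcp_rot: [-0.155, -0.69, -0.155, 0.69]
ft_force: [-4.2, 1.6, 14.6]
opening: 0.004
[ 0.29666991  0.79688719 -0.02835527]
```

View pics/s3.png

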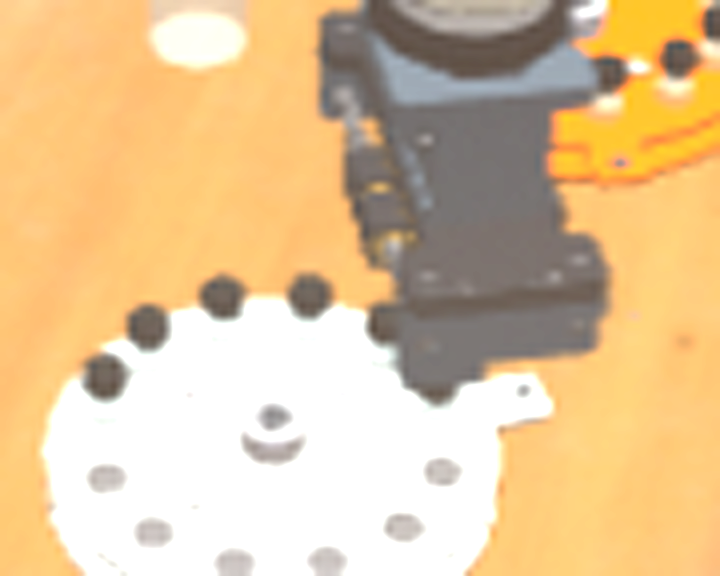

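Cap 1 is on its stop: 14.6 N at z = 50.1, with the tip directly over it and the tray unmoved. On to cap 2.

```bash
python3 -m pendant '0 0 0 0 0 6 1;0 0 0 0 0 6 1;0 0 0 13.2 -12 0 1;0 0 0 13.2 -12 0 1;0 0 0 0 0 0 1;0 0 0 0 0 -5 1;0 0 0 0 0 -2 1;0 0 0 0 0 -2 1;0 0 0 0 0 -1 1;0 0 0 0 0 -1 1'; python3 -m pendant '0 0 0 0 0 -0.5 1;0 0 0 0 0 -0.5 1;0 0 0 0 0 0 1;0 0 0 0 0 0 1'
```

```text
t: 4.85
ee_pos: [519.7, -178.5, 50.4]
tcp_rot: [-0.155, -0.69, -0.155, 0.69]
ft_force: [-1.8, -0.2, 2.3]
opening: 0.006
t: 5.18
ee_pos: [519.8, -178.5, 50.1]
tcp_rot: [-0.155, -0.69, -0.155, 0.69]
ft_force: [-6.4, 0.5, 15.6]
opening: 0.002
```

```bash
python3 -m pendant '0 0 0 0 0 6 1;0 0 0 0 0 6 1;0 0 0 17.8 -3.9 0 1;0 0 0 17.8 -3.9 0 1;0 0 0 0 0 0 1;0 0 0 0 0 -5 1;0 0 0 0 0 -2 1;0 0 0 0 0 -2 1;0 0 0 0 0 -1 1;0 0 0 0 0 -1 1'; python3 -m pendant '0 0 0 0 0 -0.5 1;0 0 0 0 0 -0.4 1;0 0 0 0 0 0 1;0 0 0 0 0 0 1'
```

```text
t: 6.02
ee_pos: [555.1, -186.3, 50.4]
tcp_rot: [-0.155, -0.69, -0.155, 0.69]
ft_force: [-1.4, 2.4, 3.1]
opening: 0.005
t: 6.35
ee_pos: [555.2, -186.3, 50.1]
tcp_rot: [-0.155, -0.69, -0.155, 0.69]
ft_force: [-5.5, 2.3, 13.2]
opening: 0.005
```

```bash
python3 -m pendant '0 0 0 0 0 6 1;0 0 0 0 0 6 1;0 0 0 17.4 5.6 0 1;0 0 0 17.4 5.6 0 1;0 0 0 0 0 0 1;0 0 0 0 0 -5 1;0 0 0 0 0 -2 1;0 0 0 0 0 -2 1;0 0 0 0 0 -1 1;0 0 0 0 0 -1 1'; python3 -m pendant '0 0 0 0 0 -0.5 1;0 0 0 0 0 -0.5 1;0 0 0 0 0 0 1;0 0 0 0 0 0 1'
python3 - <<'E'
from h import *
im=vision.snapshot("side")[:,:,::-1][140:236,275:365]
cv2.imwrite("pics/s4.png",cv2.convertScaleAbs(cv2.resize(im,(540,576),interpolation=2),alpha=1.3,beta=10))
E
```

```text
t: 7.18
ee_pos: [590.0, -175.4, 50.5]
tcp_rot: [-0.155, -0.69, -0.155, 0.69]
ft_force: [-0.0, 2.2, 2.8]
opening: 0.0
t: 7.52
ee_pos: [590.1, -175.4, 50.1]
tcp_rot: [-0.155, -0.69, -0.155, 0.69]
ft_force: [-5.7, 1.9, 12.3]
opening: 0.007
```

View pics/s4.png

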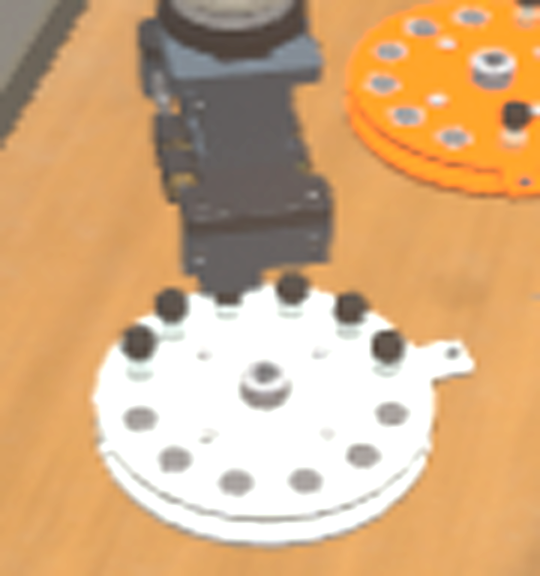

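The tip is centred on cap 4 at (228,290), the tray is in place, and caps 1–3 sit low. Caps 5 and 6 remain.

```bash
python3 -m pendant '0 0 0 0 0 6 1;0 0 0 0 0 6 1;0 0 0 12.2 13.5 0 1;0 0 0 12.2 13.5 0 1;0 0 0 0 0 0 1;0 0 0 0 0 -5 1;0 0 0 0 0 -2 1;0 0 0 0 0 -2 1;0 0 0 0 0 -1 1;0 0 0 0 0 -1 1'; python3 -m pendant '0 0 0 0 0 -0.5 1;0 0 0 0 0 -0.5 1;0 0 0 0 0 0 1;0 0 0 0 0 0 1'
```

```text
t: 8.4
ee_pos: [614.6, -148.7, 50.6]
tcp_rot: [-0.155, -0.69, -0.155, 0.69]
ft_force: [-1.3, 0.9, 2.5]
opening: 0.005
t: 8.73
ee_pos: [614.6, -148.7, 50.1]
tcp_rot: [-0.155, -0.69, -0.155, 0.69]
ft_force: [-4.9, 1.0, 11.2]
opening: 0.007
```

```bash
python3 -m pendant '0 0 0 0 0 6 1;0 0 0 0 0 6 1;0 0 0 3.8 17.8 0 1;0 0 0 3.8 17.8 0 1;0 0 0 0 0 0 1;0 0 0 0 0 -5 1;0 0 0 0 0 -2 1;0 0 0 0 0 -2 1;0 0 0 0 0 -1 1;0 0 0 0 0 -1 1'; python3 -m pendant '0 0 0 0 0 -0.5 1;0 0 0 0 0 -0.5 1;0 0 0 0 0 0 1;0 0 0 0 0 0 1'
```

```text
t: 9.57
ee_pos: [622.6, -113.3, 50.6]
tcp_rot: [0.155, 0.69, 0.155, -0.69]
ft_force: [-1.1, 1.1, 2.5]
opening: 0.007
t: 9.9
ee_pos: [622.7, -113.2, 50.2]
tcp_rot: [-0.155, -0.69, -0.155, 0.69]
ft_force: [-1.7, -0.8, 9.0]
opening: 0.008
```

```bash
python3 -m pendant '0 0 0 0 0 -0.3 1;0 0 0 0 0 0 1;0 0 0 0 0 0 1'; python3 -m pendant '0 0 0 0 0 5 1;0 0 0 0 0 15 1;0 0 0 0 0 30 1;0 0 0 0 0 35 1;0 0 0 0 0 35 1;0 0 0 -10 -34 10 1;0 0 0 -14 -34 0 1;0 0 0 -14 -34 0 1;0 0 0 -14 -34 0 1;0 0 0 -14 -34 0 1';python3 -m pendant '0 0 0 -14 -34 0 1;0 0 0 -14 -34 0 1;0 0 0 -14 -34 0 1;0 0 0 -14 -34 0 1;0 0 0 -14 -34 0 1;0 0 0 -14 -34 0 1;0 0 0 -14 -34 0 1;0 0 0 -14 -34 0 1;0 0 0 0 0 0 1;0 0 0 0 0 0 1'
python3 - <<'E'
from h import *
np.set_printoptions(precision=1,suppress=True)
for n,b,z in(("top",(285,170,368,255),49),("side",(285,178,360,235),45)):
    im=vision.snapshot(n)[:,:,::-1]; cv2.imwrite(f"pics/{n}9.png",im)
    o=cv2.imread(f"pics/{n}0.png")
    for a,i in(("before",o),("after",im)):print(n,a,np.array([[*c,s] for c,s in blobs(i,*b)]).tolist())
i=cv2.imread("pics/side9.png");o=cv2.imread("pics/side0.png")
f=lambda k:cv2.resize(k[125:330,215:375],None,fx=2.5,fy=2.5,interpolation=2)
cv2.imwrite("pics/cmp.png",np.hstack([f(o),f(i)]))
E
```

```text
t: 10.15
ee_pos: [622.7, -113.2, 50.1]
tcp_rot: [-0.155, -0.69, -0.155, 0.69]
ft_force: [-5.0, -0.5, 13.0]
opening: 0.003
t: 10.98
ee_pos: [555.6, -284.3, 180.6]
tcp_rot: [0.155, 0.69, 0.155, -0.69]
ft_force: [0.8, -0.2, -0.3]
opening: 0.003
t: 11.82
ee_pos: [443.5, -556.2, 180.1]
tcp_rot: [0.154, 0.69, 0.154, -0.69]
ft_force: [0.1, 0.2, -1.0]
opening: 0.009
top before [[325.0, 182.34375, 32.0], [339.4193548387097, 185.4516129032258, 31.0], [350.0967741935484, 194.8709677419355, 31.0], [354.51612903225805, 208.61290322580646, 31.0], [351.61290322580646, 222.93548387096774, 31.0], [341.67857142857144, 233.5, 28.0]]
top after [[325.02941176470586, 182.85294117647058, 34.0], [339.0909090909091, 185.87878787878788, 33.0], [349.76666666666665, 195.56666666666666, 30.0], [354.4375, 209.0, 32.0], [351.3928571428571, 223.03571428571428, 28.0], [341.7241379310345, 233.75862068965517, 29.0]]
side before [[312.2857142857143, 186.5, 14.0], [323.2857142857143, 186.5, 14.0], [302.875, 190.375, 16.0], [332.75, 190.0625, 16.0], [297.5, 196.77777777777777, 18.0], [339.1111111111111, 195.94444444444446, 18.0]]
side after [[312.4, 187.6, 15.0], [323.0, 187.5, 14.0], [332.5, 190.71428571428572, 14.0], [302.8666666666667, 191.53333333333333, 15.0], [338.875, 197.3125, 16.0], [297.5, 198.0, 16.0]]
```

View pics/cmp.png

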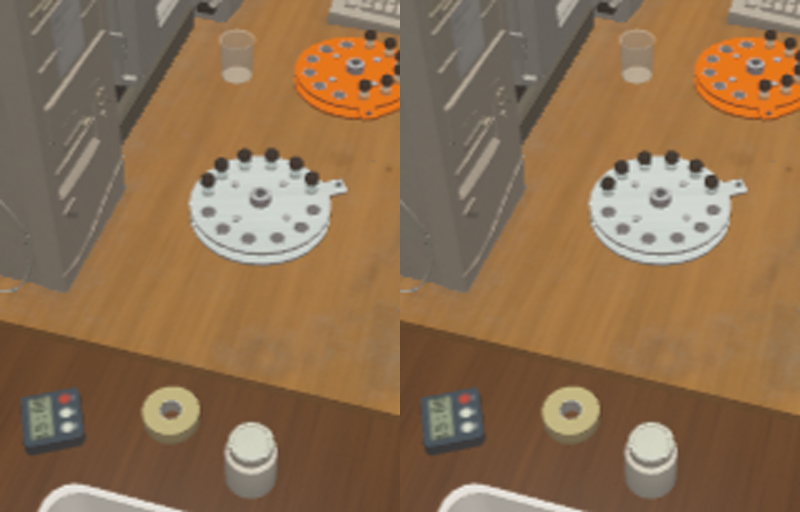

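Before and after views: all six caps sit lower, and the tray, jar, tape and beaker have not moved. The arm is clear, so I'm handing in.

```bash
python3 -c "from workcell import arm; arm.finish_job()"
```

```text
the job is handed in; nothing more can be done
```

I pressed all six caps in order, from the vial beside the tab, in one low pass with the fingers shut, and then handed the job in at about 12 s. The fingertips rose to about z = 62 mm between caps, roughly 6–12 mm above them.

- **Force:** each press ended on a firm stop at a TCP height of 50.1 mm, with 11–16 N vertical force.
- **Cameras:** in the side view five caps dropped by 1.0–1.4 px, in line with the roughly 5 mm expected. Cap 2 dropped only about 0.65 px. I put that down to pixel noise, because it reached 15.6 N at 50.1 mm, and I did not check it further.
- **Surroundings:** the before and after pictures show no visible movement of the tray, jar, tape roll or beaker.
- **Tray position:** the two cameras disagreed by about 4 mm on where the tray was. I used the mean, and close-up pictures showed the fingertips over caps 1 and 4, the two I checked.

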